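Load a ceramic sample and set the tuning cap of a microwave test cavity

TASK

Load the largest ceramic puck from the open kit case into the round nest of the test cavity's open sample drawer, setting it down rather than dropping it, and push the drawer fully shut. Then screw the knurled tuning cap on top of the cavity down (clockwise) until it bottoms out, back it off a quarter turn, and finish still gripping the cap at that setting, so that it cannot drift while the analyser sweeps. Leave the other pucks, the wrench and the adapter where they are.

Things in the scene. Friction and masses are not known exactly. Their poses are not given: they have to be found in the camera images.
- cavity: Test cavity, fixed: aluminium box 110 mm deep (x), 130 mm wide (y), top at 66 mm, on an 8 mm base plate 140 x 160 mm. Origin on the bench under the box's centre, on the tuning cap's axis. Its -x axis points out of the front (roughly to the robot), the way the drawer opens; z up. On top a brass barrel, 17 mm radius, above a flange of 22 mm radius (66 to 70 mm); its end at 82 mm is the cap's stop.
- drawer (a joint): Sample drawer, m: 0 = fully shut (stop), 0.105 = fully open, along the cavity's -x. Starts open by 85 to 102 mm. About 1.2 N friction, light damping, no spring: stays where left. Front plate 8 mm thick, 130 mm wide, 9 to 58 mm above the bench, flat against the box front when shut. Tray floor 15 mm, its walls 29 mm above the bench.
- drawer_handle (a point): Middle of the straight bar handle on the drawer front, 36 mm above the bench: bar 8 mm thick, 60 mm long along the cavity's y, 22 mm ahead of the plate's outer face. Moves with the drawer; axes as the cavity's. Pushing it along the cavity's +x shuts the drawer.
- nest (a point): Centre of the round nest on the tray floor (15 mm above the bench), where the puck stands: a ring 40 mm inside, 50 mm outside diameter, 3 mm high. Moves with the drawer, axes as the cavity's. 44 mm behind the front plate's inner face, 45 mm ahead of the tray's rear wall, midway between side walls 104 mm apart. At least 41 mm ahead of the box at the start, clear above.
- tuning_cap (a joint): Turn of the knurled tuning cap, rad: 0 = bottomed on its shoulder (hard stop), growing counter-clockwise seen from above as it backs off, to 5.6 (upper stop). Starts at 2.7 to 4.3. Right-hand thread, 4 mm a turn; friction 0.08 N m, stays where left. The white line on its top points along the cavity's -x when bottomed; a black line on the barrel marks that side.
- cap_top (a point): Centre of the cap's top face, on the vertical turning axis: 106 mm above the bench when bottomed, 4 mm higher per turn. The cap is a knurled steel cylinder 40 mm in diameter, 24 mm high; below it the barrel is narrower (34 mm) down to the flange (44 mm) at 70 mm, so fingertips beside the cap may reach down to about 72 mm.
- plunger: The tuning plunger together with the knurled cap it carries. Origin on the cap's axis, 98 mm above the bench when bottomed (8 mm below the cap's top), rising with it.
- kit: Sample kit case, fixed, opened out flat: case half 120 x 210 mm with its rim at 29 mm and a foam bed at 26 mm on its -x side, lid half 120 x 210 mm, 18 mm high, on its +x side. Origin on the bench under the hinge between them. The three pucks stand on the foam in a row along its y at x = -62 mm, 62 mm apart, in any order, within about 6 mm.
- puck: The largest ceramic puck: off-white disc 34 mm in diameter, 18 mm thick, 64 to 100 g, standing flat on the foam. Origin at the centre of its underside, z up.
- puck_mid: Middle ceramic puck, 25 mm in diameter, 14 mm thick, to be left. Origin at the centre of its underside.
- puck_small: Smallest ceramic puck, 19 mm in diameter, 10 mm thick, to be left. Origin at the centre of its underside.
- wrench: Small steel wrench, 150 mm long, lying flat on the bench to the right, to be left. Origin under its middle.
- adapter: Coaxial adapter of steel and brass, 48 mm long, 20 mm thick, lying on the bench to the left, to be left. Origin under its middle.

How it is judged:
By the outcome, as a careful person would: the job done as asked, in the order asked, and still so for the second after the job is handed in, while the arm keeps its last pose, push and grip.
It also fails if it takes over 72 s, if anything falls off the work surface, if the arm or the gripper's body presses on something with over 40 N, if the wrist force passes 120 N, or if a joint passes its speed limit or range.

ROBOT

A 7-joint arm with a two-finger parallel gripper is mounted at the origin on the work surface. World frame = base frame: x ahead of the robot, y to its left, z up, the work surface at z = 0. Lengths are in m, angles in rad, forces in N, time in s.
With the tool pointing down it reaches from about 0.4 to 0.85 m from the base axis. Payload 10.4 kg.
Tool frame: the origin (TCP) lies at the centre of the arm's flange, where the gripper is bolted on; the fingertips stand manip.tip_reach ahead of it and the grasp point (between the pads) lies 155 mm ahead of it (manip.tip_reach is the distance from the TCP to the fingertips, in m); z points along the fingers, y is the line along which they close (so a half turn about z gives the same grasp; the last joint's range is limited). The gripper opens to 85 mm and grips with 20 to 120 N. Pads are 22 mm wide; open, the fingers measure 114 mm over their backs; the gripper's body (76 mm by 85 mm) begins 54 mm behind the grasp point. The pads swing forward as they close: fully open they stand 13 mm farther back than shut.
Start: joints at [1.189, 0.332, -0.065, 1.46, 0.022, 1.35, -0.088], TCP at [0.219, -0.585, 0.405] pointing down, gripper open.
Joint ranges: [-2.6, 2.6], [-0.5, 2.12], [-1.47, 1.34], [0.16, 2.42], [-1.27, 4.41], [0.06, 2.06], [-2.6, 2.6]. Speed limits (rad/s): [2.22, 2.22, 2.79, 2.79, 3.14, 3.14, 3.14].

INTERFACE

Orientations are given as a rotation vector (axis times angle).
In Python, from workcell import manip gives the robot as it stands.
- The arm moves only by the shell command python3 drive.py 'ROWS' [FORCE]. ROWS is a JSON list of rows, 1 to 5 of them, each written [opening, [dx, dy, dz], turn]: the finger opening in m, then dx, dy, dz in m, then a turn about the tool's z in rad; each row is the pose to reach, as a shift and turn from the pose commanded when the command began, along the tool's axes at that moment; what a row does not reach only later rows make up. A row lasts 1/10 s, in which the tool goes at most 0.05 m and 0.15 rad, less where a joint would pass 70% of its speed; a pose out of reach is approached as far as the arm can. The fingers move at their own pace and stop on an object; FORCE is the grip in N (left out, the last holds). Time passes only in rows, so rows that do not move let the fingers close. It prints the time, the measured TCP pose, the force, the opening and the grip force at its end. Input that does not fit is refused with a message, and nothing moves.
- manip.observe(): the state, without advancing time (a new reading comes with each control period).
- manip.read_camera(name): name is "side" or "top" or "wrist"; returns the picture (384x512x3 uint8, blue, green, red); there is no depth.
- manip.get_calibration(name): a dict with "fx", "fy", "cx", "cy" (pixels), "k1" (the pictures are not rectified: a ray, as slopes to the right and down, at radius r is drawn at 1 + k1 r^2 times it, then the intrinsics apply), "xyz" and "attitude" of the camera in the world. Camera axes: x right, y up, looking along -z (the intrinsics and any distortion apply to the point x, -y, -z); pixel columns grow to the right and rows downward; lengths in m; the calibration is good to about 2 mm. A picture is of the moment at which its call begins: read the wrist's pose just before it. get_calibration takes no time and is no camera call; for the wrist camera it gives the pose at the moment of the call.
- manip.hand_in(): hands the job in; it is judged then, once.
The state is a dict: "time_s": time; "joint_positions": joint angles; "dq": joint speeds; "tau": joint torques, N m; "tcp_pos": TCP position; "eef_rot": TCP orientation; "force": force on the tool from outside, world axes, zero at the start; "wrist_torque": the same for the moment, N m; "grip_width": finger opening in m; "grasp_force": force on a finger pad.
Only numpy, scipy, OpenCV 4.12 (cv2) and the standard library are available. Lean on these libraries where they do the work, as an engineer would, in place of code of your own. Each camera call takes 0.05 s, during which the arm holds its last target. There are 200 camera calls.

## Working session

There is one attempt and no reset: what is moved stays moved. The work goes in short steps, Python scripts to look and compute and a shell command to move; the robot and the scene stay as the last step left them, time stands still between calls to the robot, and variables do not carry over. Pictures are saved under pics/ and viewed, at most 10 in all, crops included, and the job is handed in when it is done.

```bash
ls; mkdir -p pics
python3 - <<'E'
from workcell import manip
import cv2
o=manip.observe(); print(o['tcp_pos'],o['eef_rot'],o['grip_width'],manip.tip_reach,o['time_s'])
for n in ("top","side"):
    cv2.imwrite(f"pics/{n}0.png",manip.read_camera(n)); print(n,manip.get_calibration(n))
print(manip.get_calibration("wrist"))
E
```

```text
drive.py
pics
workcell.py
[ 0.21946287 -0.58505819  0.40388346] [-3.08972939e+00 -5.60458218e-01  4.86467680e-04] 0.08559969873471017 0.1734 0.0
top {'fx': 464.2491029588992, 'fy': 464.2491029588992, 'cx': 252.26881281651737, 'cy': 191.1825250759979, 'k1': -0.12088231169790067, 'xyz': array([0.41425007, 0.00462864, 1.59687661]), 'attitude': array([ 0.07665063, -0.10466953, -1.54221409])}
side {'fx': 367.2003597656067, 'fy': 367.2003597656067, 'cx': 258.2910394147661, 'cy': 188.36209951567645, 'k1': -9.330518395107989e-05, 'xyz': array([ 0.38216919, -0.83630201,  0.56250353]), 'attitude': array([ 1.04734123, -0.14248562, -0.2265928 ])}
{'fx': 279.9809119066842, 'fy': 279.9809119066842, 'cx': 257.92245988005203, 'cy': 191.3300080070251, 'k1': 0.018029469684631913, 'xyz': array([ 0.29546227, -0.55621445,  0.37341623]), 'attitude': array([-0.27900492,  0.19500219, -1.19958387])}
```

View pics/top0.png

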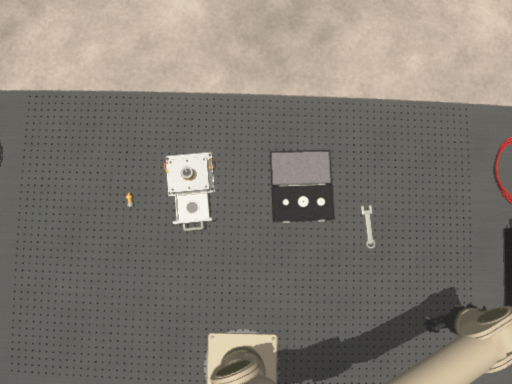

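View pics/side0.png

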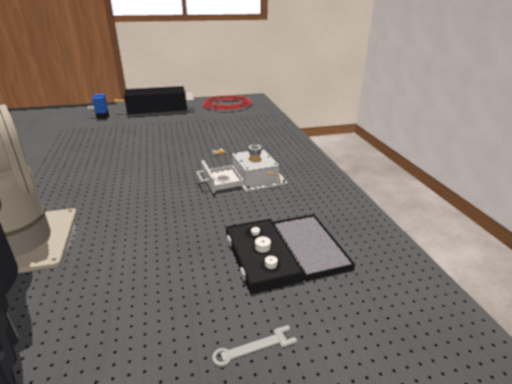

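The top view shows the largest puck at about (303,201), the middle one at (321,202) and the small one at (286,202). The cap is at (188,173), the nest at (192,207) and the handle at (193,227).

```bash
cat > h.py <<'E'
import numpy as np, cv2
from scipy.spatial.transform import Rotation as R
from workcell import manip
def ray(c,u,v):
    K=np.array([[c['fx'],0,c['cx']],[0,c['fy'],c['cy']],[0,0,1]])
    p=cv2.undistortPoints(np.array([[[u,v]]],float),K,np.array([c['k1'],0,0,0.]))[0,0]
    return R.from_rotvec(c['attitude']).apply([p[0],-p[1],-1])
def pix2w(c,u,v,z):
    d=ray(c,u,v); return c['xyz']+d*(z-c['xyz'][2])/d[2]
def proj(c,P):
    q=R.from_rotvec(c['attitude']).inv().apply(np.array(P)-c['xyz']); x,y=q[0]/-q[2],-q[1]/-q[2]
    f=1+c['k1']*(x*x+y*y); return np.array([c['fx']*x*f+c['cx'],c['fy']*y*f+c['cy']])
def tool(P):   # world point -> in current tool frame (from measured TCP)
    o=manip.observe(); return R.from_rotvec(o['eef_rot']).inv().apply(np.array(P)-o['tcp_pos'])
def tooldir():
    M=R.from_rotvec(manip.observe()['eef_rot']).as_matrix(); return M
E
python3 - <<'E'
from h import *
c=manip.get_calibration("top")
for n,u,v,z in [("puck",303,201.5,.044),("mid",321,202,.04),("small",286,202,.036),("cap",188,173,.108),("nest",192,207.5,.015),("handle",193.5,228,.036),("boxFL",168,193,.066),("boxFR",214,190.5,.066),("boxBL",166.5,155.5,.066),("boxBR",212,153,.066)]:
    p=pix2w(c,u,v,z); print(n,p.round(4),tool(p).round(3))
print(tooldir().round(3))
im=cv2.imread("pics/top0.png")[140:240,150:350]
cv2.imwrite("pics/c0.png",cv2.resize(im,None,fx=4,fy=4,interpolation=cv2.INTER_CUBIC))
E
```

```text
puck [ 0.5651 -0.1928  0.044 ] [ 0.461 -0.245  0.36 ]
mid [ 0.5654 -0.2546  0.04  ] [ 0.44  -0.187  0.364]
small [ 0.5626 -0.1361  0.036 ] [ 0.479 -0.299  0.368]
cap [0.6414 0.1901 0.108 ] [ 0.667 -0.577  0.297]
nest [0.5369 0.183  0.015 ] [ 0.567 -0.607  0.39 ]
handle [0.4665 0.173  0.036 ] [ 0.498 -0.623  0.369]
boxFL [0.5789 0.2591 0.066 ] [ 0.633 -0.664  0.339]
boxFR [0.5915 0.1065 0.066 ] [ 0.591 -0.516  0.339]
boxBL [0.7053 0.2702 0.066 ] [ 0.755 -0.63   0.339]
boxBR [0.7179 0.1177 0.066 ] [ 0.713 -0.483  0.339]
[[ 0.936  0.351 -0.   ]
 [ 0.351 -0.936  0.001]
 [-0.    -0.001 -1.   ]]
```

View pics/c0.png

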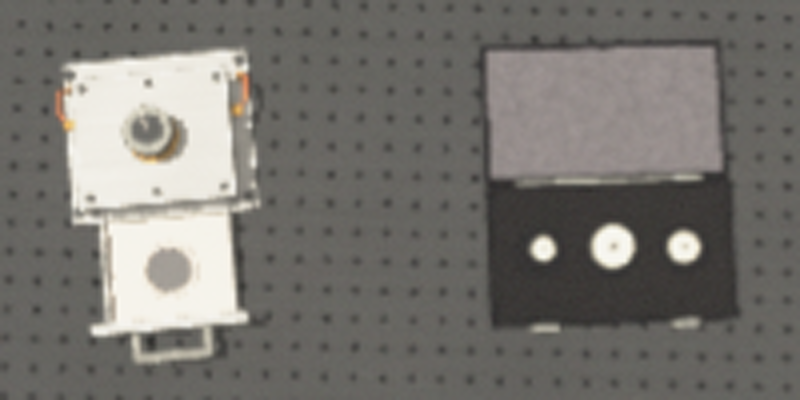

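```bash
python3 drive.py '[[0.085, [0.044, -0.023, 0], 0.07], [0.085, [0.088, -0.047, 0], 0.14], [0.085, [0.132, -0.07, 0], 0.2], [0.085, [0.176, -0.094, 0], 0.27], [0.085, [0.22, -0.117, 0], 0.34]]'
python3 - <<'E'
from h import *
print(tool([.5651,-.1928,.044]).round(3)); print(tooldir().round(3))
E
```

```text
time_s: 0.6
tcp_pos: [0.3853, -0.3966, 0.4046]
eef_rot: [-3.141, -0.025, 0.0]
force: [1.0, -0.5, -0.5]
grip_width: 0.0852
grasp_force: 0.0
[ 0.183 -0.201  0.361]
[[ 1.     0.016 -0.   ]
 [ 0.016 -1.     0.   ]
 [-0.    -0.    -1.   ]]
```

```bash
python3 drive.py '[[0.05, [0.03, -0.04, 0.01], 0], [0.05, [0.06, -0.08, 0.03], 0], [0.05, [0.09, -0.12, 0.05], 0], [0.05, [0.12, -0.16, 0.07], 0], [0.05, [0.13, -0.2, 0.09], 0]]'; python3 drive.py '[[0.05, [0, 0, 0], 0], [0.05, [0, 0, 0], 0]]';python3 - <<'E'
from h import *
print(tool([.5651,-.1928,.044]).round(3)); c=manip.get_calibration("wrist");im=manip.read_camera("wrist")
np.save("c1.npy",c,allow_pickle=True); cv2.imwrite("pics/w1.png",im)
E
```

```text
time_s: 1.1
tcp_pos: [0.5098, -0.201, 0.3173]
eef_rot: [-3.141, -0.03, -0.002]
force: [0.5, -0.9, -0.8]
grip_width: 0.0501
grasp_force: 0.0
time_s: 1.3
tcp_pos: [0.5086, -0.2015, 0.3172]
eef_rot: [-3.141, -0.034, 0.002]
force: [-0.4, -1.0, -0.2]
grip_width: 0.05
grasp_force: 0.0
[ 0.057 -0.007  0.273]
```

View pics/w1.png

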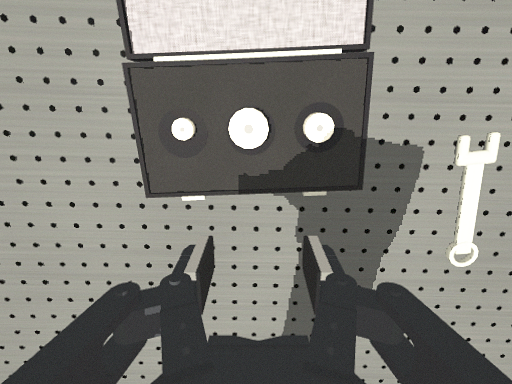

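The wrist view shows the largest puck at about (249,129), the small one at (183,129) and the middle one at (319,127). The open fingertips are below them in the picture.

Run:
```python
from h import *
c=np.load("c1.npy",allow_pickle=True).item(); im=cv2.imread("pics/w1.png")
g=cv2.cvtColor(im,cv2.COLOR_BGR2GRAY)[60:195,128:370]
n,l,s,ce=cv2.connectedComponentsWithStats((g>165).astype(np.uint8))
for i in range(1,n):
    if s[i,4]>200 and s[i,1]+s[i,3]<120 and s[i,1]>5:
        u,v=ce[i]+[128,60]; 
        z=.026+{0:.010,1:.014,2:.018}[int(np.argsort(np.argsort([0]))[0])*0+ (0 if s[i,4]<700 else 1 if s[i,4]<1150 else 2)]
        w=s[i,2]; P=pix2w(c,u,v,z); Q=pix2w(c,u+w/2,v,z)
        print(s[i],(u,v),P.round(4),'dia',2*np.linalg.norm(P-Q).round(4),tool(P).round(4))
print(tooldir().round(3))
# case edges
for u,v in [(148,196),(360,188)]: print(pix2w(c,u,v,.029).round(4))
```

```text
[ 100   48   41   41 1310] (np.float64(248.09236641221372), np.float64(128.0442748091603)) [ 0.5653 -0.1913  0.044 ] dia 0.0348 [ 0.0573 -0.0107  0.2738]
[175  53  32  30 742] (np.float64(318.20754716981133), np.float64(126.96091644204851)) [ 0.5671 -0.2515  0.04  ] dia 0.0274 [0.0581 0.0495 0.2778]
[ 43  58  24  23 421] (np.float64(182.5083135391924), np.float64(128.6270783847981)) [ 0.5626 -0.1336  0.036 ] dia 0.021 [ 0.0558 -0.0684  0.2818]
[[ 1.     0.019 -0.001]
 [ 0.019 -1.    -0.   ]
 [-0.001  0.    -1.   ]]
[ 0.4966 -0.0942  0.029 ]
[ 0.5095 -0.2992  0.029 ]
```

```bash
python3 drive.py '[[0.05, [0.03, -0.0055, 0], -0.03], [0.05, [0.057, -0.0105, 0.02], -0.03], [0.05, [0.057, -0.0105, 0.04], -0.03], [0.05, [0.057, -0.0105, 0.06], -0.03], [0.05, [0.057, -0.0105, 0.07], -0.03]]'; python3 drive.py '[[0.05, [0, 0, 0], 0], [0.05, [0, 0, 0], 0]]'
python3 - <<'E'
from h import *
print(tool([.565,-.1914,.031]).round(4)); c=manip.get_calibration("wrist");im=manip.read_camera("wrist")
print(proj(c,[.565,-.1914,.044]))
cv2.imwrite("pics/w2.png",im)
E
```

```text
time_s: 1.85
tcp_pos: [0.5645, -0.1927, 0.2465]
eef_rot: [3.141, 0.073, -0.003]
force: [-0.9, 0.1, 0.5]
grip_width: 0.0502
grasp_force: 0.0
time_s: 2.05
tcp_pos: [0.5653, -0.1919, 0.249]
eef_rot: [3.14, 0.075, 0.001]
force: [-0.1, 0.1, -0.2]
grip_width: 0.05
grasp_force: 0.0
[-0.0005 -0.0006  0.218 ]
[257.54102627 224.51237369]
```

View pics/w2.png

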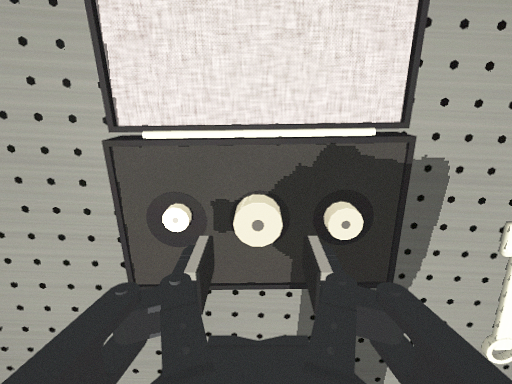

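The wrist view shows the puck centre at (258,225), right where the measured point projects, and the fingers straddle it.

```bash
python3 drive.py '[[0.05, [0, 0, 0.015], 0], [0.05, [0, 0, 0.03], 0], [0.05, [0, 0, 0.04], 0], [0.05, [0, 0, 0.0445], 0], [0.05, [0, 0, 0.0445], 0]]' && python3 drive.py '[[0.025, [0, 0, 0], 0], [0.025, [0, 0, 0], 0], [0.025, [0, 0, 0], 0], [0.025, [0, 0, 0], 0], [0.025, [0, 0, 0], 0]]' 30
```

```text
time_s: 2.6
tcp_pos: [0.565, -0.1909, 0.2025]
eef_rot: [-3.14, -0.077, 0.002]
force: [-0.9, -0.3, 0.6]
grip_width: 0.0499
grasp_force: 0.0
time_s: 3.1
tcp_pos: [0.5655, -0.1911, 0.204]
eef_rot: [3.14, 0.077, 0.001]
force: [-0.5, 0.5, 2.6]
grip_width: 0.0325
grasp_force: 30.1
```

```bash
python3 drive.py '[[0.025, [0, 0, -0.02], 0], [0.025, [0, 0, -0.05], 0], [0.025, [0, 0, -0.08], 0], [0.025, [0, 0, -0.11], 0], [0.025, [0, 0, -0.12], 0]]' && python3 drive.py '[[0.025, [-0.02, -0.04, 0], 0], [0.025, [-0.05, -0.08, 0], 0], [0.025, [-0.08, -0.12, 0], 0], [0.025, [-0.1, -0.16, 0], 0], [0.025, [-0.11, -0.2, 0], 0]]' && python3 drive.py '[[0.025, [0, -0.04, 0], 0], [0.025, [0, -0.08, 0], 0], [0.025, [0, -0.12, 0], 0], [0.025, [0, -0.15, 0], 0], [0.025, [0, -0.16, 0], 0]]' && python3 drive.py '[[0.025, [0, 0, 0], 0], [0.025, [0, 0, 0], 0], [0.025, [0, 0, 0], 0]]'
python3 - <<'E'
from h import *
c=manip.get_calibration("wrist");im=manip.read_camera("wrist")
np.save("c3.npy",c,allow_pickle=True)
for n,P in dict(cap=[.6414,.1901,.108],nest=[.5369,.183,.015],h=[.4665,.173,.036]).items(): print(n,proj(c,P))
cv2.imwrite("pics/w3.png",im)
E
```

```text
time_s: 3.6
tcp_pos: [0.5659, -0.1911, 0.3267]
eef_rot: [3.139, 0.077, 0.006]
force: [0.1, -0.1, -1.4]
grip_width: 0.0322
grasp_force: 30.0
time_s: 4.1
tcp_pos: [0.4435, 0.0043, 0.3226]
eef_rot: [3.14, 0.075, -0.002]
force: [1.0, 0.5, -0.2]
grip_width: 0.0326
grasp_force: 30.1
time_s: 4.6
tcp_pos: [0.4369, 0.1662, 0.3229]
eef_rot: [-3.14, -0.083, 0.001]
force: [0.5, -0.6, -1.1]
grip_width: 0.0326
grasp_force: 30.1
time_s: 4.9
tcp_pos: [0.4381, 0.1616, 0.3231]
eef_rot: [3.14, 0.073, -0.001]
force: [0.2, -0.1, -1.4]
grip_width: 0.0325
grasp_force: 30.1
cap [ 218.7832203  -179.21052746]
nest [239.98904462  76.81056466]
h [247.3495021  157.69843184]
```

View pics/w3.png

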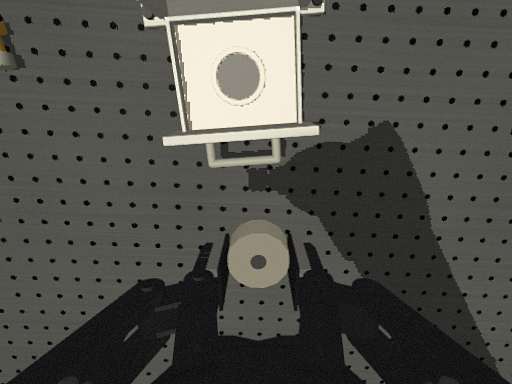

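The drawer is open in view. The nest's dark disc is at about (240,77), the handle bar runs from (209,163) to (282,159), and the plate's top edge from (163,138) to (319,128). The puck is held at (259,262).

Run:
```python
from h import *
c=np.load("c3.npy",allow_pickle=True).item(); im=cv2.imread("pics/w3.png")
g=cv2.cvtColor(im,cv2.COLOR_BGR2GRAY)[40:115,200:280]
n,l,s,ce=cv2.connectedComponentsWithStats((g<150).astype(np.uint8))
for i in range(1,n):
    if s[i,4]>300:
        u,v=ce[i]+[200,40]; P=pix2w(c,u,v,.0155); print('nest',s[i],u,v,P.round(4),tool(P).round(4), np.linalg.norm(P-pix2w(c,u+s[i,2]/2,v,.015))*2)
for nm,u,v,z in [("plateL",163,139,.058),("plateR",319,128,.058),("barL",209,163,.036),("barR",282,160,.036),("puck",259,262,None)]:
    if z: P=pix2w(c,u,v,z); print(nm,P.round(4),tool(P).round(4))
o=manip.observe(); p=o['tcp_pos']+tooldir()@[0,0,.155]; print(proj(c,p+[0,0,.005]),o['tcp_pos'],tooldir().round(3))
```

```text
nest [  16   14   43   46 1495] 237.6334448160535 75.93377926421405 [0.5375 0.1851 0.0155] [ 0.1005 -0.0189  0.3077] 0.03934188233074163
plateL [0.4833 0.2428 0.058 ] [ 0.049  -0.079   0.2652]
plateR [0.4984 0.1146 0.058 ] [0.0582 0.0498 0.2653]
barL [0.4598 0.2086 0.036 ] [ 0.0239 -0.0459  0.2872]
barR [0.4659 0.1407 0.036 ] [0.0268 0.0221 0.2873]
[258.35209534 271.17129551] [0.43808195 0.16177016 0.32325454] [[ 0.999  0.047 -0.   ]
 [ 0.047 -0.999 -0.001]
 [-0.     0.001 -1.   ]]
```

Run:
```python
from h import *
c=np.load("c3.npy",allow_pickle=True).item(); im=cv2.imread("pics/w3.png")
o=manip.observe()
print(tool(pix2w(c,258.5,262,o['tcp_pos'][2]-.160)).round(4))
g=cv2.cvtColor(im,cv2.COLOR_BGR2GRAY)
print(g[76,205:275].tolist()); print(g[40:115,238].tolist())
for P in [[.5367,.1848,.015]]: print(tool(P).round(4))
```

```text
[-1.2e-03  1.0e-04  1.6e-01]
[240, 241, 239, 239, 240, 241, 233, 238, 238, 240, 239, 161, 127, 139, 145, 139, 140, 139, 140, 139, 143, 139, 142, 140, 139, 141, 140, 137, 142, 136, 139, 138, 136, 139, 139, 142, 137, 141, 137, 139, 136, 138, 139, 135, 138, 138, 135, 138, 139, 138, 139, 136, 140, 136, 165, 229, 242, 241, 238, 221, 229, 241, 239, 239, 238, 238, 237, 239, 239, 238]
[239, 239, 239, 238, 239, 240, 218, 234, 237, 238, 237, 241, 156, 160, 145, 139, 136, 139, 139, 137, 139, 140, 138, 138, 139, 140, 138, 137, 138, 139, 138, 138, 139, 140, 139, 136, 139, 139, 138, 139, 138, 136, 140, 138, 138, 141, 139, 139, 137, 139, 135, 137, 137, 138, 135, 138, 141, 139, 138, 145, 206, 244, 241, 238, 227, 218, 242, 240, 241, 240, 239, 239, 239, 239, 238]
[ 0.0997 -0.0186  0.3082]
```

```bash
python3 drive.py '[[0.025, [0.03, -0.006, 0], -0.025], [0.025, [0.06, -0.012, 0], -0.05], [0.025, [0.09, -0.018, 0], -0.05], [0.025, [0.101, -0.019, 0.01], -0.05], [0.025, [0.101, -0.019, 0.02], -0.05]]' && python3 drive.py '[[0.025, [0, 0, 0.02], 0], [0.025, [0, 0, 0.04], 0], [0.025, [0, 0, 0.06], 0], [0.025, [0, 0, 0.06], 0], [0.025, [0, 0, 0.06], 0]]'
python3 - <<'E'
from h import *
print(tool([.5372,.185,.015]).round(4))
c=manip.get_calibration("wrist");im=manip.read_camera("wrist")
print(proj(c,[.5372,.185,.015]),proj(c,[.5372,.185,.018]))
cv2.imwrite("pics/w4.png",im)
E
```

```text
time_s: 5.45
tcp_pos: [0.5392, 0.1861, 0.3027]
eef_rot: [-3.138, -0.152, 0.0]
force: [0.5, -0.8, -1.0]
grip_width: 0.0326
grasp_force: 30.1
time_s: 5.95
tcp_pos: [0.5375, 0.1866, 0.2437]
eef_rot: [3.137, 0.155, -0.001]
force: [0.2, -0.3, -1.4]
grip_width: 0.0325
grasp_force: 30.1
[-0.0003  0.0015  0.2287]
[260.32372704 211.00047189] [260.35694253 212.52228929]
```

View pics/w4.png

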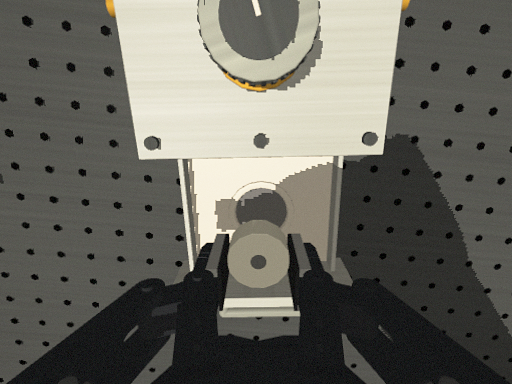

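The held puck sits just in front of the nest ring, which is centred near (261,213), within about 1.5 mm of the prediction. The box's front edge suggests a cavity yaw of about 0.12 rad.

```bash
python3 drive.py '[[0.025, [0, 0.001, 0.015], -0.01], [0.025, [-0.0005, 0.0015, 0.03], -0.02], [0.025, [-0.0005, 0.0015, 0.04], -0.02], [0.025, [-0.0005, 0.0015, 0.044], -0.02], [0.025, [-0.0005, 0.0015, 0.044], -0.02]]' && python3 drive.py '[[0.025, [0, 0, 0.002], 0], [0.025, [0, 0, 0.004], 0], [0.025, [0, 0, 0.005], 0], [0.025, [0, 0, 0.005], 0]]'
```

```text
time_s: 6.5
tcp_pos: [0.5372, 0.1855, 0.1985]
eef_rot: [3.136, 0.187, -0.002]
force: [-0.2, -1.4, -0.3]
grip_width: 0.0329
grasp_force: 30.1
time_s: 6.9
tcp_pos: [0.5374, 0.1855, 0.1945]
eef_rot: [3.136, 0.187, 0.0]
force: [-0.1, -0.1, -0.4]
grip_width: 0.0325
grasp_force: 30.1
```

```bash
python3 drive.py '[[0.025, [0, 0, 0.001], 0], [0.025, [0, 0, 0.001], 0], [0.025, [0, 0, 0.001], 0]]'; python3 drive.py '[[0.025, [0, 0, 0.001], 0], [0.025, [0, 0, 0.001], 0], [0.025, [0, 0, 0.001], 0]]'
```

```text
time_s: 7.2
tcp_pos: [0.5374, 0.1855, 0.1935]
eef_rot: [3.136, 0.186, 0.0]
force: [-0.4, 0.5, -0.9]
grip_width: 0.0328
grasp_force: 30.1
time_s: 7.5
tcp_pos: [0.5377, 0.1856, 0.193]
eef_rot: [-3.136, -0.186, -0.002]
force: [0.2, -0.4, 5.8]
grip_width: 0.0327
grasp_force: 30.6
```

Contact came at the height predicted for the nest floor; landing on the ring would have been 3 mm higher. I'll release and back off.

```bash
python3 drive.py '[[0.036, [0, 0, 0], 0], [0.04, [0, 0, 0], 0], [0.046, [0, 0, 0], 0], [0.046, [0, 0, 0], 0]]' && python3 drive.py '[[0.046, [0, 0, -0.02], 0], [0.046, [0, 0, -0.05], 0], [0.046, [0, 0, -0.09], 0], [0.046, [-0.02, 0, -0.12], 0], [0.046, [-0.06, 0, -0.12], 0]]' && python3 drive.py '[[0.046, [-0.04, 0, 0], 0], [0.046, [-0.06, 0, 0], 0], [0.046, [-0.06, 0, 0], 0], [0.046, [-0.06, 0, 0], 0]]'
python3 - <<'E'
from h import *
c=manip.get_calibration("wrist");im=manip.read_camera("wrist")
np.save("c5.npy",c,allow_pickle=True)
cv2.imwrite("pics/w5.png",im); print(proj(c,[.537,.185,.033]))
E
```

```text
time_s: 7.9
tcp_pos: [0.5373, 0.1855, 0.1923]
eef_rot: [3.136, 0.187, -0.0]
force: [-0.6, 0.2, -0.2]
grip_width: 0.0459
grasp_force: 0.0
time_s: 8.4
tcp_pos: [0.4795, 0.1792, 0.3164]
eef_rot: [-3.133, -0.185, -0.011]
force: [-0.8, 1.6, -0.2]
grip_width: 0.046
grasp_force: 0.0
time_s: 8.8
tcp_pos: [0.4186, 0.1712, 0.3128]
eef_rot: [3.136, 0.186, 0.002]
force: [0.5, 0.4, 1.0]
grip_width: 0.0462
grasp_force: 0.0
[258.78158969  48.50190506]
```

View pics/w5.png

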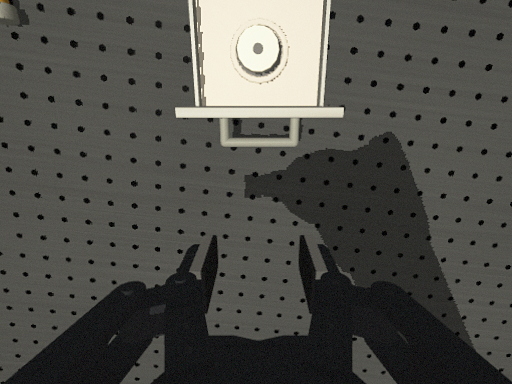

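The puck is inside the ring at (258,49) and the plate edge is level, so the tool is aligned with the cavity. The handle bar is at about (259,142).

Run:
```python
from h import *
c=np.load("c5.npy",allow_pickle=True).item()
for n,u,v,z in [("bar",259.5,142.5,.04),("plateL",176,117,.058),("plateR",343,117,.058),("puck",258.5,48.5,.044-.011)]:
    P=pix2w(c,u,v,z); print(n,P.round(4),tool(P).round(4))
```

```text
bar [0.464  0.1755 0.04  ] [0.0449 0.0011 0.2728]
plateL [0.4783 0.2425 0.058 ] [ 0.0671 -0.0637  0.2548]
plateR [0.4937 0.1142 0.058 ] [0.0672 0.0655 0.2548]
puck [0.537  0.1852 0.033 ] [1.186e-01 1.000e-04 2.799e-01]
```

```bash
python3 drive.py '[[0, [0.005, 0.001, 0.02], 0], [0, [0.005, 0.001, 0.05], 0], [0, [0.005, 0.001, 0.08], 0], [0, [0.005, 0.001, 0.105], 0], [0, [0.005, 0.001, 0.112], 0]]' && python3 drive.py '[[0, [0, 0, 0], 0], [0, [0, 0, 0], 0], [0, [0.01, 0, 0], 0], [0, [0.02, 0, 0], 0], [0, [0.025, 0, 0], 0]]' && python3 drive.py '[[0, [0.015, 0, 0], 0], [0, [0.03, 0, 0], 0], [0, [0.045, 0, 0], 0], [0, [0.06, 0, 0], 0], [0, [0.07, 0, 0], 0]]'
```

```text
time_s: 9.35
tcp_pos: [0.4232, 0.1707, 0.1979]
eef_rot: [-3.136, -0.186, 0.007]
force: [0.6, -0.6, -1.0]
grip_width: -0.0002
grasp_force: 0.0
time_s: 9.85
tcp_pos: [0.4498, 0.174, 0.2013]
eef_rot: [-3.136, -0.185, -0.003]
force: [-1.5, 0.2, 0.9]
grip_width: -0.0001
grasp_force: 0.6
time_s: 10.35
tcp_pos: [0.5188, 0.1822, 0.2005]
eef_rot: [-3.136, -0.186, -0.0]
force: [-2.2, -0.6, 0.3]
grip_width: -0.0005
grasp_force: 0.7
```

```bash
python3 drive.py '[[0, [0.006, 0, 0], 0], [0, [0.012, 0, 0], 0], [0, [0.016, 0, 0], 0], [0, [0.018, 0, 0], 0]]' && python3 drive.py '[[0, [0.002, 0, 0], 0], [0, [0.004, 0, 0], 0], [0, [0.004, 0, 0], 0]]'
```

```text
time_s: 10.75
tcp_pos: [0.5357, 0.1843, 0.2004]
eef_rot: [3.136, 0.187, -0.0]
force: [-1.2, -0.5, 0.0]
grip_width: -0.0002
grasp_force: 0.6
time_s: 11.05
tcp_pos: [0.5397, 0.1848, 0.2005]
eef_rot: [-3.136, -0.187, -0.0]
force: [0.2, 0.6, -0.8]
grip_width: -0.0
grasp_force: 0.0
```

```bash
python3 drive.py '[[0, [0.002, 0, 0], 0], [0, [0.004, 0, 0], 0], [0, [0.004, 0, 0], 0]]'
```

```text
time_s: 11.35
tcp_pos: [0.5437, 0.1853, 0.2005]
eef_rot: [-3.136, -0.186, -0.0]
force: [-0.3, 0.7, 0.0]
grip_width: 0.0003
grasp_force: 0.0
```

```bash
python3 drive.py '[[0, [0.002, 0, 0], 0], [0, [0.004, 0, 0], 0], [0, [0.004, 0, 0], 0]]'; python3 drive.py '[[0, [0.002, 0, 0], 0], [0, [0.004, 0, 0], 0], [0, [0.004, 0, 0], 0]]'
```

```text
time_s: 11.65
tcp_pos: [0.5454, 0.1859, 0.2]
eef_rot: [3.134, 0.188, -0.01]
force: [-16.4, -4.2, 13.1]
grip_width: -0.0002
grasp_force: 8.6
time_s: 11.95
tcp_pos: [0.5468, 0.1866, 0.1992]
eef_rot: [3.132, 0.189, -0.022]
force: [-32.0, -6.7, 21.8]
grip_width: -0.0
grasp_force: 16.4
```

The force rose to 32 N at the stop, so the drawer is shut. I'll back off, rise and look at the cap.

```bash
python3 drive.py '[[0, [-0.01, 0, 0], 0], [0, [-0.03, 0, -0.01], 0], [0.06, [-0.04, 0, -0.05], 0], [0.06, [-0.04, 0, -0.09], 0], [0.06, [-0.03, 0, -0.12], 0]]' && python3 drive.py '[[0.06, [0, 0, 0], 0], [0.06, [0, 0, 0], 0], [0.06, [0, 0, 0], 0]]'
python3 - <<'E'
from h import *
c=manip.get_calibration("wrist");im=manip.read_camera("wrist")
np.save("c6.npy",c,allow_pickle=True)
cv2.imwrite("pics/w6.png",im); print(proj(c,[.6414,.19,.108]))
E
```

```text
time_s: 12.45
tcp_pos: [0.5211, 0.1831, 0.3232]
eef_rot: [3.136, 0.188, 0.004]
force: [0.6, -0.1, 0.5]
grip_width: 0.0433
grasp_force: 0.0
time_s: 12.75
tcp_pos: [0.5213, 0.1824, 0.3194]
eef_rot: [3.136, 0.187, -0.002]
force: [-0.0, -0.2, 0.1]
grip_width: 0.06
grasp_force: 0.0
[270.56961101  24.87739402]
```

View pics/w6.png

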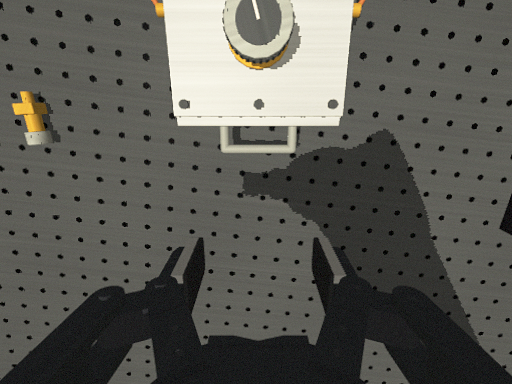

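The drawer is flush shut (plate at v≈120). The cap is near (258,21) with its line pointing away from the robot and slightly left, so the cap's turn is about 3.4 rad. I'll move closer and measure the cap's dark disc numerically.

```bash
python3 drive.py '[[0.06, [0.03, 0, 0], 0], [0.06, [0.05, 0, 0], 0], [0.06, [0.05, 0, 0], 0], [0.06, [0.05, 0, 0], 0], [0.06, [0.05, 0, 0], 0]]'
python3 - <<'E'
from h import *
c6=np.load("c6.npy",allow_pickle=True).item()
P=pix2w(c6,258.5,145,.040); print("bar",P.round(4), "cap pred", P+.085*np.array([np.cos(.119),np.sin(.119),0]))
c=manip.get_calibration("wrist");im=manip.read_camera("wrist"); cv2.imwrite("pics/w7.png",im)
np.save("c7.npy",c,allow_pickle=True)
u0,v0=proj(c,[.6414,.19,.108]).astype(int); print(u0,v0)
g=cv2.cvtColor(im,cv2.COLOR_BGR2GRAY)
m=(g<110).astype(np.uint8); m=cv2.morphologyEx(m,cv2.MORPH_OPEN,np.ones((3,3)))
n,l,s,ce=cv2.connectedComponentsWithStats(m)
for i in range(1,n):
    if s[i,4]>200: print(s[i],ce[i])
crop=im[max(v0-70,0):v0+70,u0-90:u0+90]; cv2.imwrite("pics/c7.png",cv2.resize(crop,None,fx=4,fy=4,interpolation=cv2.INTER_CUBIC)); print(u0-90,max(v0-70,0))
E
```

```text
time_s: 13.3
tcp_pos: [0.5705, 0.1888, 0.3199]
eef_rot: [3.136, 0.188, -0.002]
force: [0.4, -0.3, 0.8]
grip_width: 0.0604
grasp_force: 0.0
bar [0.5627 0.1872 0.04  ] cap pred [0.64713991 0.19726984 0.04      ]
270 116
[     0      0    512    384 164975] [255.74206395 209.6229065 ]
[348  42   9  34 231] [351.99134199  59.0995671 ]
[ 239   90   41   42 1249] [259.35788631 111.52842274]
180 46
```

View pics/c7.png

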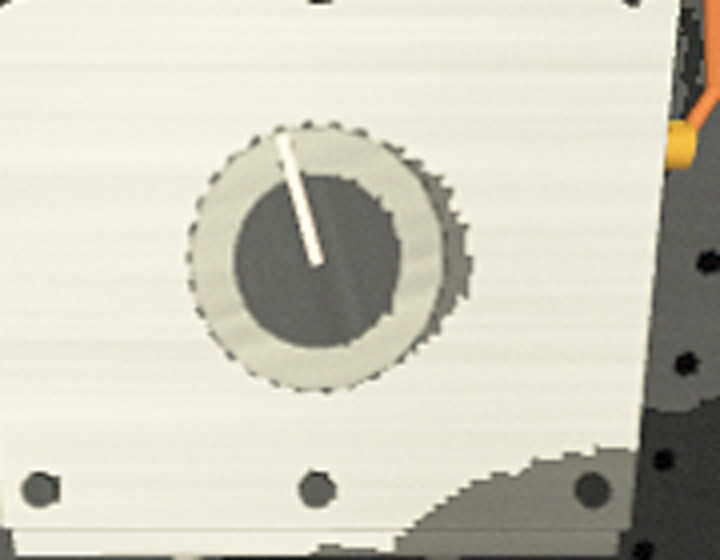

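Run:
```python
from h import *
c=np.load("c7.npy",allow_pickle=True).item()
o=manip.observe(); print(o['joint_positions'].round(3),o['tcp_pos'],o['wrist_torque'])
P=pix2w(c,259.3,111.5,.1082);print(P.round(4),tool(P).round(4)); print(2*np.linalg.norm(pix2w(c,180+188/4,111.5,.1082)-pix2w(c,180+445/4,111.5,.1082))/2)
```

```text
[ 0.121  0.416 -0.652  1.606  0.265  1.211 -2.035] [0.57057645 0.18870956 0.32013681] [-0.01647742  0.05216566  0.01018189]
[0.6433 0.197  0.1082] [0.0734 0.0003 0.2119]
0.03991559693529589
```

```bash
python3 drive.py '[[0.06, [0.03, 0, 0], 0], [0.06, [0.06, 0, 0], 0], [0.06, [0.0732, 0, 0], 0], [0.06, [0.0732, 0, 0.01], 0], [0.06, [0.0732, 0, 0.02], 0]]' && python3 drive.py '[[0.06, [0, 0, 0], 0], [0.06, [0, 0, 0], 0]]'
python3 - <<'E'
from h import *
o=manip.observe(); print(o['joint_positions'].round(3)); print(tool([.6433,.197,.078]).round(4))
c=manip.get_calibration("wrist"); im=manip.read_camera("wrist"); u,v=proj(c,[.6433,.197,.1082]); print(u,v)
g=cv2.cvtColor(im,cv2.COLOR_BGR2GRAY); cv2.imwrite("pics/w8.png",im)
m=cv2.morphologyEx((g<110).astype(np.uint8),cv2.MORPH_OPEN,np.ones((3,3)))
n,l,s,ce=cv2.connectedComponentsWithStats(m)
for i in range(1,n):
    if 700<s[i,4]<9000: print(s[i],ce[i],tool(pix2w(c,*ce[i],.1082)).round(4))
E
```

```text
time_s: 13.85
tcp_pos: [0.6432, 0.1975, 0.2996]
eef_rot: [-3.136, -0.187, 0.001]
force: [-0.3, -0.1, -1.0]
grip_width: 0.0601
grasp_force: 0.0
time_s: 14.05
tcp_pos: [0.6432, 0.1972, 0.3002]
eef_rot: [3.135, 0.187, -0.001]
force: [-0.0, -0.3, -0.0]
grip_width: 0.06
grasp_force: 0.0
[ 0.059  0.58  -0.608  1.419  0.337  1.247 -2.03 ]
[2.000e-04 1.000e-04 2.222e-01]
258.67338611060325 232.24846405983072
[ 229  185   61   67 2159] [258.93283928 220.85363594] [0.0077 0.0003 0.1925]
```

Run:
```python
import cv2
g=cv2.cvtColor(cv2.imread("pics/w8.png"),cv2.COLOR_BGR2GRAY)
for v in range(160,300,4): print(v,''.join('%X'%(x//16) for x in g[v,190:330:2]))
```

```text
160 FEEFFFFFFFFFFEFFFFFFFFFFFFFFFFFFFFFFFFFEEEFEFFEEEEEEEEEEEEEEEEEEEEEEEE
164 FFFFFFFFFFFFFFFFFFFFFFFFFFFFEFFFEEEEEEEEEEEEEEEEEEEEEEEEEEEEEEEEC7BEC7
168 EEEFEEEEEEEEEEEEEEEEEEEEEEEEEEEEEEEEEEEEEEEEEEEEEEEEEEEEEEE77777778777
172 FFFFFFFFFFFFFFFFFFFFFFFFFFFFFFFEEEEFEFFEEEEEEEEEEEEEF77888888888888888
176 FFFFFFFFFFFFFFFFFFFFFFFFFFFFFFFFFFFFFEFEEEEFEEEFF788888888888888888887
180 FFFFFFFFFFFFFFFFFFFFFFFFFEEEEEFFFFEFFEEEEEEEEE778888888888887888888888
184 FFFFFFFFFFFFFFFFFFFEFFFFFFFF87ACCCC9CCA657DF88888878888888888788888888
188 FFFFFFFFFFFFFFFFFFFFFFFFF7CCCC6AC6666667667678888888888888888888888888
192 EEEEEEEEEEEEEEEEEEEEEEFACCCC955553553555666666878888888888888888888888
196 EEEEEEEEEEEEE7787FEEFEBCCC72552552552452553667677887888878787787888878
200 FFFFFFFFFFFC8888888886664452542553553453352426667888888888888888888888
204 EEEEEEEEEEEC8888888876442554669ABBDDDB66553343377788777777777787788778
208 EEEEEEEEEEEC88888888733466ADDCF9DCDDC666667542437787877777877887788787
212 EEEEEEEEEEEC8888888864576666ACAE66666666766666524888788888878888888877
216 EEEEEEEEEEEEB888888828766667652873333333666666
[... 824 characters left out ...]
EEEEEEEEEEEEE778100111114
264 11100113FEEEEEEEEEEEEEEEEEEEEEEEE867EEEEEEEEEEEEEEEEEEEEEEEEE011110111
268 10111113EDDDDDDDDDDDEDDDDDDDDDDDDDDDDDDDDDDDDDDDDDDDDDDDDDDDD211111112
272 10111114555666665BCB8555555555555556566566565565ACCA565565555011111111
276 11110115555555565BCB9AAAAAAAAAAAAAAAAAAAAAAAAAAAACC9666666666601110111
280 11111156555556400ACCCCCCCCCCCCCCCCCCCCCCCCCCCCCCCCC8666665666651111111
284 1100116666656555566666665612655565554005666665566656666656566662111111
288 1101166656565565565665556665556655556666666666640146555555301665011110
292 1111556565556566666666566666555565656556556666666666566656666666410111
296 1111026666556644566666666666666655666666666666666666655565656666611011
```

The dark core of the cap is centred at about (258,232), which matches the projection (258.7,232). The larger blob was the gripper's shadow. I'll go down and grip.

```bash
python3 drive.py '[[0.06, [0, 0, 0.015], 0], [0.06, [0, 0, 0.03], 0], [0.06, [0, 0, 0.043], 0], [0.06, [0, 0, 0.051], 0], [0.06, [0, 0, 0.051], 0]]' && python3 drive.py '[[0.03, [0, 0, 0], 0], [0.03, [0, 0, 0], 0], [0.03, [0, 0, 0], 0], [0.03, [0, 0, 0], 0], [0.03, [0, 0, 0], 0]]' 40
python3 - <<'E'
from h import *
o=manip.observe(); print(o['joint_positions'].round(3),o['wrist_torque'].round(3))
E
```

```text
time_s: 14.6
tcp_pos: [0.6436, 0.197, 0.2475]
eef_rot: [3.135, 0.187, -0.004]
force: [0.0, 0.3, 0.7]
grip_width: 0.06
grasp_force: 0.0
time_s: 15.1
tcp_pos: [0.6442, 0.1971, 0.2501]
eef_rot: [3.136, 0.186, 0.001]
force: [-1.8, -1.1, 4.4]
grip_width: 0.0391
grasp_force: 40.3
[ 0.051  0.627 -0.591  1.461  0.365  1.163 -2.049] [-0.399  0.334  0.035]
```

Gripped at 39 mm. Now I'll turn it clockwise (positive about the tool's z), following the thread down.

```bash
python3 drive.py '[[0.03, [0, 0, 0.0001], 0.12], [0.03, [0, 0, 0.0002], 0.25], [0.03, [0, 0, 0.0003], 0.38], [0.03, [0, 0, 0.0003], 0.5], [0.03, [0, 0, 0.0003], 0.5]]'
python3 - <<'E'
from h import *
o=manip.observe(); M=tooldir(); print(o['joint_positions'].round(3),o['wrist_torque'].round(3),o['force'].round(1),'yaw',np.arctan2(M[1,0],M[0,0]))
E
```

```text
time_s: 15.6
tcp_pos: [0.6442, 0.1967, 0.2498]
eef_rot: [3.082, -0.601, 0.001]
force: [-1.9, -4.4, 6.5]
grip_width: 0.039
grasp_force: 40.6
[-0.013  0.605 -0.495  1.465  0.303  1.147 -2.514] [-1.006  0.5   -0.053] [-1.9 -4.4  6.5] yaw -0.3852930786160042
```

Turning this way drives joint 7 towards its lower limit. I'll release, rewind about 3.5 rad in the open position, then regrip and do the rest in one go.

```bash
python3 drive.py '[[0.06, [0, 0, 0], 0], [0.06, [0, 0, 0], 0], [0.06, [0, 0, 0], 0], [0.06, [0, 0, 0], 0]]' && python3 drive.py '[[0.06, [0, 0, 0], -0.15], [0.06, [0, 0, 0], -0.3], [0.06, [0, 0, 0], -0.45], [0.06, [0, 0, 0], -0.6], [0.06, [0, 0, 0], -0.75]]' && python3 drive.py '[[0.06, [0, 0, 0], -0.15], [0.06, [0, 0, 0], -0.3], [0.06, [0, 0, 0], -0.45], [0.06, [0, 0, 0], -0.6], [0.06, [0, 0, 0], -0.75]]'
python3 - <<'E'
from h import *
o=manip.observe(); M=tooldir(); print(o['joint_positions'].round(3),'yaw',np.arctan2(M[1,0],M[0,0]))
E
```

```text
time_s: 16.0
tcp_pos: [0.644, 0.1975, 0.249]
eef_rot: [-3.085, 0.594, 0.0]
force: [-0.0, -0.2, 0.5]
grip_width: 0.0602
grasp_force: 0.0
time_s: 16.5
tcp_pos: [0.644, 0.1973, 0.2491]
eef_rot: [-3.086, -0.586, -0.0]
force: [-0.5, -0.6, 0.4]
grip_width: 0.06
grasp_force: 0.0
time_s: 17.0
tcp_pos: [0.644, 0.1972, 0.2491]
eef_rot: [-2.657, -1.676, -0.0]
force: [0.6, -0.6, 1.1]
grip_width: 0.0599
grasp_force: 0.0
[ 0.169  0.687 -0.778  1.454  0.497  1.204 -1.12 ] yaw 1.1252794336604253
```

```bash
python3 drive.py '[[0.06, [0, 0, 0], -0.15], [0.06, [0, 0, 0], -0.3], [0.06, [0, 0, 0], -0.45], [0.06, [0, 0, 0], -0.6], [0.06, [0, 0, 0], -0.75]]' && python3 drive.py '[[0.06, [0, 0, 0], -0.15], [0.06, [0, 0, 0], -0.3], [0.06, [0, 0, 0], -0.45], [0.06, [0, 0, 0], -0.6], [0.06, [0, 0, 0], -0.75]]'&& python3 drive.py '[[0.06, [0, 0, 0], -0.15], [0.06, [0, 0, 0], -0.3], [0.06, [0, 0, 0], -0.45], [0.06, [0, 0, 0], -0.5], [0.06, [0, 0, 0], -0.5]]'
python3 - <<'E'
from h import *
o=manip.observe(); M=tooldir(); print(o['joint_positions'].round(3),'yaw',np.arctan2(M[1,0],M[0,0]),o['wrist_torque'],tool([.6433,.197,.078]).round(4))
E
```

```text
time_s: 17.5
tcp_pos: [0.6441, 0.1972, 0.2491]
eef_rot: [1.859, 2.533, 0.0]
force: [-0.2, 0.4, -0.2]
grip_width: 0.0597
grasp_force: 0.0
time_s: 18.0
tcp_pos: [0.6441, 0.1972, 0.2491]
eef_rot: [0.802, 3.037, 0.0]
force: [-0.1, 0.5, -0.2]
grip_width: 0.0599
grasp_force: 0.0
time_s: 18.5
tcp_pos: [0.6441, 0.1971, 0.249]
eef_rot: [-0.035, -3.141, -0.001]
force: [-0.3, -0.8, 0.5]
grip_width: 0.0598
grasp_force: 0.0
[ 0.35   0.854 -1.122  1.444  0.775  1.327  0.728] yaw 3.119371482470269 [ 0.02769386 -0.01688426 -0.00844798] [ 0.0008 -0.0002  0.171 ]
```

```bash
python3 drive.py '[[0.03, [0.0007, 0, 0], 0], [0.03, [0.0007, 0, 0], 0], [0.03, [0.0007, 0, 0], 0], [0.03, [0.0007, 0, 0], 0], [0.03, [0.0007, 0, 0], 0]]' 40 && python3 drive.py '[[0.03, [0, 0, 0.0001], 0.15], [0.03, [0, 0, 0.0002], 0.3], [0.03, [0, 0, 0.0003], 0.45], [0.03, [0, 0, 0.0004], 0.6], [0.03, [0, 0, 0.0005], 0.75]]' && python3 drive.py '[[0.03, [0, 0, 0.0001], 0.15], [0.03, [0, 0, 0.0002], 0.3], [0.03, [0, 0, 0.0003], 0.45], [0.03, [0, 0, 0.0004], 0.6], [0.03, [0, 0, 0.0005], 0.75]]'
cat > st.py <<'E'
from h import *
o=manip.observe(); M=tooldir(); print(o['joint_positions'].round(3),'yaw',np.arctan2(M[1,0],M[0,0]).round(4),o['wrist_torque'].round(3),o['force'].round(1),o['grip_width'].round(4))
E
python3 st.py
```

```text
time_s: 19.0
tcp_pos: [0.6433, 0.1971, 0.2494]
eef_rot: [-0.037, -3.141, 0.001]
force: [-4.1, -3.3, 4.5]
grip_width: 0.0389
grasp_force: 40.0
time_s: 19.5
tcp_pos: [0.6432, 0.197, 0.2489]
eef_rot: [1.193, 2.906, -0.001]
force: [-2.7, -4.0, 4.6]
grip_width: 0.0391
grasp_force: 40.1
time_s: 20.0
tcp_pos: [0.6432, 0.197, 0.2484]
eef_rot: [2.174, 2.267, -0.001]
force: [-2.3, -4.0, 5.0]
grip_width: 0.0392
grasp_force: 40.1Traceback (most recent call last):
  File "st.py", line 2, in <module>
    o=manip.observe(); M=tooldir(); print(o['joint_positions'].round(3),'yaw',np.arctan2(M[1,0],M[0,0]).round(4),o['wrist_torque'].round(3),o['force'].round(1),o['grip_width'].round(4))
                                                                                                                                                                ^^^^^^^^^^^^^^^^^^^^^
AttributeError: 'float' object has no attribute 'round'
```

```bash
sed -i "s/o\['grip_width'\].round(4)/o['grip_width']/" st.py; python3 st.py; python3 drive.py '[[0.03, [0, 0, 0.0001], 0.15], [0.03, [0, 0, 0.0002], 0.3], [0.03, [0, 0, 0.0003], 0.45], [0.03, [0, 0, 0.0004], 0.6], [0.03, [0, 0, 0.0005], 0.75]]' && python3 st.py && python3 drive.py '[[0.03, [0, 0, 0.0001], 0.12], [0.03, [0, 0, 0.0002], 0.24], [0.03, [0, 0, 0.0003], 0.36], [0.03, [0, 0, 0.0003], 0.4], [0.03, [0, 0, 0.0003], 0.4]]'; python3 st.py
```

```text
[ 0.223  0.722 -0.869  1.454  0.566  1.228 -0.672] yaw 1.6125 [-0.714  0.804  0.086] [-2.3 -4.   5. ] 0.03923048081464526
time_s: 20.5
tcp_pos: [0.6432, 0.1971, 0.2479]
eef_rot: [2.853, 1.313, -0.001]
force: [-5.8, -4.0, 4.6]
grip_width: 0.0389
grasp_force: 40.2
[ 0.141  0.67  -0.732  1.459  0.464  1.19  -1.364] yaw 0.8626 [-0.676  0.816  0.083] [-5.8 -4.   4.6] 0.03885629480430375
time_s: 21.0
tcp_pos: [0.6431, 0.1971, 0.2476]
eef_rot: [3.055, 0.727, -0.001]
force: [-4.6, -3.5, 4.8]
grip_width: 0.0389
grasp_force: 40.2
[ 0.094  0.647 -0.657  1.462  0.412  1.173 -1.729] yaw 0.4671 [-0.682  0.863 -0.106] [-4.6 -3.5  4.8] 0.038935749536208444
```

```bash
python3 drive.py '[[0.03, [0, 0, 0.0001], 0.05], [0.03, [0, 0, 0.0001], 0.1], [0.03, [0, 0, 0.0001], 0.1]]' >/dev/null; python3 st.py; for i in 1; do python3 drive.py '[[0.03, [0, 0, 0], 0.04], [0.03, [0, 0, 0], 0.04]]' >/dev/null; done; python3 st.py;  python3 drive.py '[[0.03, [0, 0, 0], 0.04], [0.03, [0, 0, 0], 0.04]]' >/dev/null; python3 st.py
```

```text
[ 0.082  0.642 -0.639  1.463  0.399  1.169 -1.822] yaw 0.3668 [-0.679  0.798 -0.07 ] [-4.2 -3.3  6. ] 0.039220446598266095
[ 0.078  0.64  -0.631  1.464  0.394  1.167 -1.858] yaw 0.3273 [-0.739  0.838 -0.018] [-3.7 -4.2  4.7] 0.03876020992685963
[ 0.073  0.637 -0.624  1.464  0.389  1.166 -1.895] yaw 0.2873 [-0.721  0.827 -0.11 ] [-3.7 -2.8  5.2] 0.038589239101209045
```

```bash
python3 drive.py '[[0.03, [0, 0, 0], 0.03], [0.03, [0, 0, 0], 0.03]]' >/dev/null; python3 st.py;  python3 drive.py '[[0.03, [0, 0, 0], 0.03], [0.03, [0, 0, 0], 0.03]]' >/dev/null; python3 st.py; python3 drive.py '[[0.03, [0, 0, 0], 0.03], [0.03, [0, 0, 0], 0.03]]' >/dev/null; python3 st.py; python3 drive.py '[[0.03, [0, 0, 0], 0.03], [0.03, [0, 0, 0], 0.03]]' >/dev/null; python3 st.py
```

```text
[ 0.069  0.636 -0.618  1.464  0.385  1.165 -1.923] yaw 0.2576 [-0.698  0.735 -0.128] [-4.4 -4.2  6.4] 0.038963823152410516
[ 0.065  0.634 -0.613  1.464  0.381  1.164 -1.95 ] yaw 0.2277 [-0.727  0.826 -0.044] [-4.3 -3.6  5.3] 0.03905467835080462
[ 0.062  0.633 -0.607  1.465  0.377  1.163 -1.978] yaw 0.1977 [-0.65   0.763 -0.09 ] [-3.9 -3.5  5.8] 0.03913718508512133
[ 0.058  0.631 -0.601  1.465  0.374  1.161 -2.005] yaw 0.1687 [-0.814  0.707  0.617] [-3.5 -3.8  4.9] 0.03922813908850584
```

```bash
python3 drive.py '[[0.03, [0, 0, 0], 0.01], [0.03, [0, 0, 0], 0.01]]' >/dev/null; python3 st.py; python3 drive.py '[[0.03, [0, 0, 0], 0.0], [0.03, [0, 0, 0], 0.0]]' >/dev/null; python3 st.py
```

```text
[ 0.057  0.631 -0.6    1.465  0.373  1.161 -2.013] yaw 0.1598 [-0.737  0.705  0.899] [-3.3 -4.1  5. ] 0.03890380633205456
[ 0.057  0.631 -0.6    1.465  0.373  1.161 -2.013] yaw 0.1601 [-0.857  0.681  0.89 ] [-3.7 -5.2  5.2] 0.03900296425804991
```

The hard stop is clear: torque rises about 0.3 N m per 0.01 rad, which puts first contact at yaw ≈ 0.19. A quarter turn back is yaw ≈ 1.761, a turn of −1.60 from here.

```bash
python3 drive.py '[[0.03, [0, 0, -0.0001], -0.14], [0.03, [0, 0, -0.0002], -0.28], [0.03, [0, 0, -0.0003], -0.42], [0.03, [0, 0, -0.0004], -0.56], [0.03, [0, 0, -0.0005], -0.7]]' && python3 drive.py '[[0.03, [0, 0, -0.0001], -0.14], [0.03, [0, 0, -0.0002], -0.28], [0.03, [0, 0, -0.0003], -0.42], [0.03, [0, 0, -0.0004], -0.56], [0.03, [0, 0, -0.0005], -0.7]]' && python3 drive.py '[[0.03, [0, 0, -0.0001], -0.1], [0.03, [0, 0, -0.0001], -0.2], [0.03, [0, 0, -0.0001], -0.2], [0.03, [0, 0, -0.0001], -0.2]]';python3 st.py
python3 - <<'E'
from h import *
c=manip.get_calibration("wrist"); im=manip.read_camera("wrist"); cv2.imwrite("pics/w9.png",im)
C=np.array([.6433,.197,.107]); 
g=cv2.cvtColor(im,cv2.COLOR_BGR2GRAY)
# brightness along candidate line directions: angle th (cap turn) -> dir = cavity -x rotated ccw by th
for th in np.arange(1.2,1.95,.05):
    a=.119+np.pi+th; s=[]
    for r in np.linspace(.005,.0185,16):
        u,v=proj(c,C+r*np.array([np.cos(a),np.sin(a),0])); s.append(int(g[int(round(v)),int(round(u))]) if 0<=v<384 and 0<=u<512 else -1)
    print(round(th,2),s)
print(proj(c,C))
E
```

```text
time_s: 23.4
tcp_pos: [0.6432, 0.197, 0.2479]
eef_rot: [2.852, 1.315, -0.001]
force: [-3.3, -3.2, 3.8]
grip_width: 0.0392
grasp_force: 40.3
time_s: 23.9
tcp_pos: [0.6432, 0.197, 0.2484]
eef_rot: [2.229, 2.214, -0.001]
force: [-2.7, -2.9, 3.8]
grip_width: 0.0391
grasp_force: 40.3
time_s: 24.3
tcp_pos: [0.6432, 0.197, 0.2484]
eef_rot: [2.004, 2.419, -0.001]
force: [-3.4, -3.9, 5.0]
grip_width: 0.039
grasp_force: 40.5
[ 0.238  0.733 -0.895  1.453  0.586  1.237 -0.537] yaw 1.7583 [-0.74   0.723  0.112] [-3.4 -3.9  5. ] 0.039004331493390214
1.2 [48, 52, 47, 51, 51, 47, 44, 52, 49, 89, 96, 97, 100, 98, 101, 98]
1.25 [48, 47, 49, 52, 46, 47, 53, 55, 46, 60, 99, 99, 104, 98, 99, 97]
1.3 [48, 49, 49, 46, 51, 54, 51, 50, 46, 84, 98, 96, 97, 98, 97, 97]
1.35 [44, 49, 49, 46, 43, 46, 50, 51, 46, 70, 99, 97, 100, 102, 97, 99]
1.4 [94, 40, 47, 46, 49, 48, 50, 47, 46, 53, 101, 97, 101, 101, 103, 98]
1.45 [94, 113, 47, 59, 60, 48, 44, 40, 47, 88, 95, 96, 102, 96, 98, 101]
1.5 [130, 113, 117, 115, 119, 74, 91, 92, 36, 81, 103, 102, 98, 100, 101, 96]
1.55 [130, 139, 138, 142, 119, 122, 130, 132, 137, 141, 126, 128, 132, 132, 134, 134]
1.6 [139, 140, 138, 142, 140, 140, 140, 138, 142, 138, 140, 137, 134, 132, 128, 125]
1.65 [139, 140, 140, 139, 143, 124, 127, 116, 116, 112, 114, 115, 116, 114, 104, 107]
1.7 [128, 115, 106, 110, 99, 81, 84, 72, 45, 70, 95, 101, 99, 100, 100, 101]
1.75 [128, 115, 59, 53, 40, 40, 40, 47, 50, 65, 95, 95, 97, 101, 105, 100]
1.8 [87, 69, 59, 45, 44, 47, 44, 49, 49, 72, 99, 97, 101, 103, 102, 98]
1.85 [87, 40, 47, 45, 48, 44, 50, 51, 42, 50, 96, 98, 102, 102, 99, 98]
1.9 [42, 40, 45, 43, 47, 50, 51, 49, 48, 50, 100, 97, 99, 100, 101, 100]
[257.02768831 281.75779039]
```

The white line measures about 1.59 rad from the bottomed direction, against 1.571 wanted, which agrees within measurement error. The cap is still gripped at 40 N, so I'm handing in.

```bash
python3 -c "
from workcell import manip; print(manip.hand_in())"
```

```text
the job is handed in; nothing more can be done
None
```

The job is handed in: the largest puck is set down in the nest, the drawer is pushed shut to its stop, and the cap was bottomed, backed off a quarter turn (its line reads about 1.59 rad, target 1.571) and is still held at 40 N.

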